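# Lay out the size row at the farm stand

## Robot

A 7-joint arm with a two-finger parallel gripper is mounted at the origin on a cart in front of the work surface, level with it; the furniture and walls round the work are solid. World frame = base frame: x ahead of the robot, y to its left, z up, the work surface at z = 0. Lengths are in m, angles in rad, forces in N, time in s.
With the tool pointing down it reaches from about 0.35 to 0.9 m from the base axis. Payload 8.1 kg.
Tool frame: the origin (TCP) lies at the very end of the fingers, on their centre line; the grasp point (between the pads) lies 19 mm behind it; z points along the fingers, y is the line along which they close (so a half turn about z gives the same grasp; the last joint's range is limited). The gripper opens to 92 mm and grips with 3 to 60 N. Pads are 19 mm wide; open, the fingers measure 130 mm over their backs; the gripper's body (75 mm by 190 mm) begins 47 mm behind the grasp point.
Start: joints at [-1.403, 0.434, 0.025, 1.573, -0.012, 1.134, -0.075], TCP at [0.167, 0.602, 0.227] pointing down, gripper open.
Joint ranges: [-2.62, 2.62], [-0.44, 2.09], [-1.27, 1.32], [0.08, 2.57], [-1.32, 4.46], [0.12, 2], [-2.74, 2.74]. Speed limits (rad/s): [2.22, 2.22, 3.01, 3.01, 3.14, 3.14, 3.14].

## Interface

Orientations are given as a rotation vector (axis times angle).
In Python, from cell import arm gives the robot as it stands.
- The arm moves only by the tool drive_tool, never from a script. Its argument "targets" is a list of rows, each a list of 7 numbers: the turn, a rotation vector about the world's x, y, z in units of 5 degrees (1.0 is 5 degrees), then the shift along the world's x, y, z in units of 40 mm (1.0 is 40 mm), then the opening, from 0 (shut) to 1 (fully open). In form: [[wx, wy, wz, dx, dy, dz, fingers], ...]. A call has 1 to 5 rows; each row is the pose to reach, as a shift and turn from the pose commanded when the call began; what a row does not reach only later rows make up. A row lasts 1/10 s, in which the tool goes at most 50 mm and 8.59 degrees, less where a joint would pass 70% of its speed; a pose out of reach is approached as far as the arm can. A call with a gripper value outside its range is refused whole. The fingers move at their own pace and stop on an object; "force" is the grip in N (left out, the last holds). Time passes only in rows, so rows that repeat a pose let the fingers close. It gives the time, the measured TCP pose, the force, the opening and the grip force at its end, in the units of the state.
- arm.observe(): the state, without advancing time (a new reading comes with each control period).
- arm.get_image(name): name is "scene" or "top"; returns a dict with "pixels" (400x640x3 uint8, red, green, blue), "intrinsics" (3x3 intrinsics, pixels), "rvec" (rotation vector, rad) and "tvec" (3), from world to camera coordinates, as OpenCV has them. Camera axes: x right, y down, z forward; pixel columns grow to the right and rows downward; lengths in m; the calibration is good to about 2 mm. A picture is of the moment at which its call begins. There is no depth.
- arm.sign_off(): hands the job in; it is judged then, once.
The state is a dict: "clock": time; "joints": joint angles; "dq": joint speeds; "joint_efforts": joint torques, N m; "position": TCP position; "ee_rot": TCP orientation; "force": force on the tool from outside, world axes, zero at the start; "ft_torque": the same for the moment, N m; "width": opening from 0.0 (shut) to 1.0 (fully open); "gripper_force": force on a finger pad.
Only numpy, scipy, OpenCV 4.12 (cv2) and the standard library are available. Lean on these libraries where they do the work, as an engineer would, in place of code of your own. Each camera call takes 0.05 s, during which the arm holds its last target. There are 200 camera calls.

## Task

Lay out the sample row for the stand: put the zucchini, striped squash, lemon and orange on the four wooden cradles, one on each, in order of length, with the longest on the cradle beside the red-lidded jar at one end of the row and the shortest beside the green-lidded jar at the other. Lay each lengthwise along its cradle's rails and centred on it, and leave both jars standing where they are.

Things in the scene. Friction and masses are not known exactly. Their poses are not given: they have to be found in the camera images.
- zucchini_mid (a point): dark green zucchini with a short pale brown stalk, 183 mm long, 56 mm over its slight bow, 42 mm high as it lies. This point is the middle of its length, on its centre line, 21 mm above its underside; y along its length (stalk at +y), z up as it lies at the start. About 50 mm thick across x at the middle.
- squash_mid (a point): pale yellow-green striped squash with a brown stalk, 213 mm long, 60 mm wide, 53 mm high as it lies. This point is the middle of its length and width, 26.5 mm above its underside; y along its length (stalk at +y), x across, z up at the start.
- lemon_mid (a point): yellow lemon lying on its side, 78 mm long, 54 mm wide, 53 mm high. This point is its middle, 26.5 mm above its underside; x along its length, y across, z up at the start.
- orange_mid (a point): round orange, 60 mm across, 57 mm high. This point is its middle, 28.5 mm above its underside; z up at the start.
- cradle_a: low fixed wooden display cradle, first from the left (+y) of four alike, side by side about 110 mm apart. Two rails 110 mm long, 9 wide, 14 high, 43 mm over both, 25 mm gap, open ends. Origin: its centre, on the table top; x along the rails (away from the robot), z up. A thing laid lengthwise on it settles between the rails, its underside 9 to 14 mm above the table.
- cradle_b: low fixed wooden display cradle, second from the left of four alike, side by side about 110 mm apart. Two rails 110 mm long, 9 wide, 14 high, 43 mm over both, 25 mm gap, open ends. Origin: its centre, on the table top; x along the rails (away from the robot), z up. A thing laid lengthwise on it settles between the rails, its underside 9 to 14 mm above the table.
- cradle_c: low fixed wooden display cradle, third from the left of four alike, side by side about 110 mm apart. Two rails 110 mm long, 9 wide, 14 high, 43 mm over both, 25 mm gap, open ends. Origin: its centre, on the table top; x along the rails (away from the robot), z up. A thing laid lengthwise on it settles between the rails, its underside 9 to 14 mm above the table.
- cradle_d: low fixed wooden display cradle, last, rightmost of four alike, side by side about 110 mm apart. Two rails 110 mm long, 9 wide, 14 high, 43 mm over both, 25 mm gap, open ends. Origin: its centre, on the table top; x along the rails (away from the robot), z up. A thing laid lengthwise on it settles between the rails, its underside 9 to 14 mm above the table.
- red_jar: glass jam jar with a red lid, 65 x 69 x 86 mm, loose, standing about 120 mm beyond one end of the row of cradles (either end). Origin: centre of its underside, z up.
- green_jar: glass jar with a green lid, 64 x 68 x 84 mm, loose, standing about 120 mm beyond the other end of the row of cradles. Origin: centre of its underside, z up.
There are look-alikes about, which are no part of the job. Leave any black or purple look-alike of the part that bears orange_mid alone.

How it is judged:
At the end, for the whole second after the job is handed in: Counted from the red-lidded jar, the cradles hold squash, zucchini, lemon, orange, each resting on its rails with its middle within 15 mm (seen from above) of the cradle's centre; squash, zucchini and lemon lie along the rails within 0.26 rad, either way round (((y of red_jar in the frame of cradle_b above 0 m and horizontal distance between squash_mid and cradle_a below 0.015 m and angle between the y axis of squash_mid and the x axis of cradle_a, either way round below 0.26 rad and horizontal distance between zucchini_mid and cradle_b below 0.015 m and angle between the y axis of zucchini_mid and the x axis of cradle_b, either way round below 0.26 rad and horizontal distance between lemon_mid and cradle_c below 0.015 m and angle between the x axis of lemon_mid and the x axis of cradle_c, either way round below 0.26 rad and horizontal distance between orange_mid and cradle_d below 0.015 m) or (y of red_jar in the frame of cradle_b below 0 m and horizontal distance between orange_mid and cradle_a below 0.015 m and horizontal distance between lemon_mid and cradle_b below 0.015 m and angle between the x axis of lemon_mid and the x axis of cradle_b, either way round below 0.26 rad and horizontal distance between zucchini_mid and cradle_c below 0.015 m and angle between the y axis of zucchini_mid and the x axis of cradle_c, either way round below 0.26 rad and horizontal distance between squash_mid and cradle_d below 0.015 m and angle between the y axis of squash_mid and the x axis of cradle_d, either way round below 0.26 rad)) and height (world z) of squash_mid between 0.029 and 0.051 m and height (world z) of zucchini_mid between 0.024 and 0.045 m and height (world z) of lemon_mid between 0.029 and 0.051 m and height (world z) of orange_mid between 0.031 and 0.053 m); the robot touches nothing.
It fails at once if the red-lidded jar is pushed more than 20 mm or tipped (distance of red_jar from where it was at the start of the episode above 0.02 m or angle between red_jar's own z axis and vertical above 0.3 rad).
It fails at once if the green-lidded jar is pushed more than 20 mm or tipped (distance of green_jar from where it was at the start of the episode above 0.02 m or angle between green_jar's own z axis and vertical above 0.3 rad).
It also fails if it takes over 112 s, if anything falls off the work surface, if the arm or the gripper's body presses on something with over 40 N, if the wrist force passes 120 N, or if a joint passes its speed limit or range.

## Working session

There is one attempt and no reset: what is moved stays moved. The work goes in short steps, Python scripts to look and compute and a tool call to move; the robot and the scene stay as the last step left them, time stands still between calls to the robot, and variables do not carry over. Pictures are saved under pics/ and viewed, at most 14 in all, crops included, and the job is handed in when it is done.

Besides the shell and the picture viewer there is one more tool, called after "Request:" as name(argument=value, ...) on one line, values as JSON. drive_tool: Moves the arm, as the interface text tells. Its arguments: {"type":"object","properties":{"targets":{"type":"array"},"force":{"type":"number"}},"required":["targets"]}

```bash
ls; mkdir -p pics; python3 - <<'E'
from cell import arm
import cv2,pickle
o=arm.observe();print(o)
for n in("top","scene"):
    d=arm.get_image(n);pickle.dump(d,open(f"pics/{n}0.pkl","wb"));cv2.imwrite(f"pics/{n}0.png",d["pixels"][:,:,::-1]);print(d["intrinsics"],d["rvec"],d["tvec"])
E
```

```text
pics
{'clock': 0.0, 'joints': array([-1.40260282,  0.43524749,  0.02497941,  1.57406497, -0.01159214,
        1.13399778, -0.07507463]), 'dq': array([ 0.00105485, -0.00082135,  0.00188548,  0.00172474,  0.00132692,
        0.00080549, -0.00103428]), 'joint_efforts': array([ 6.05559326e-04, -6.67840648e+01,  9.85693149e-01, -3.14449883e+01,
       -6.04372169e-02,  4.32647823e-02,  1.78240052e-04]), 'position': array([0.16711262, 0.60172989, 0.22594225]), 'ee_rot': array([-4.24127355e-01, -3.11277045e+00,  2.46858215e-03]), 'force': array([-0.09809607,  0.29653087,  0.70635904]), 'ft_torque': array([-0.00092386,  0.01089187,  0.02948214]), 'gripper_force': 0.0, 'width': 1.0007200708099637}
[[375.92683111   0.         319.47592065]
 [  0.         375.92683111 197.87097313]
 [  0.           0.           1.        ]] [ 2.11498585 -2.1026954   0.16373322] [0.01652276 0.49615148 0.94947899]
[[457.82146876   0.         323.77651947]
 [  0.         457.82146876 197.44426071]
 [  0.           0.           1.        ]] [ 1.93269876 -0.76890023  0.43816304] [-0.3689091   0.22242727  1.1421791 ]
```

View pics/top0.png

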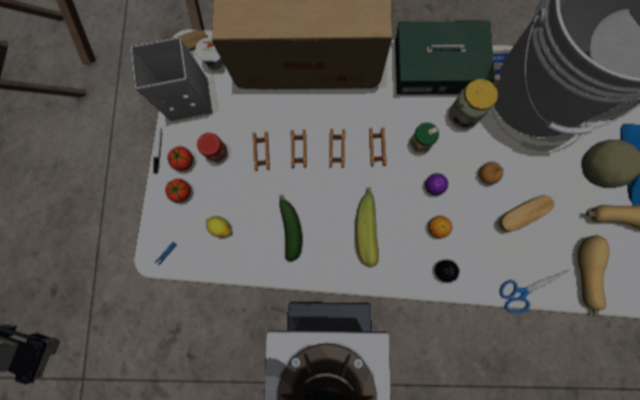

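View pics/scene0.png

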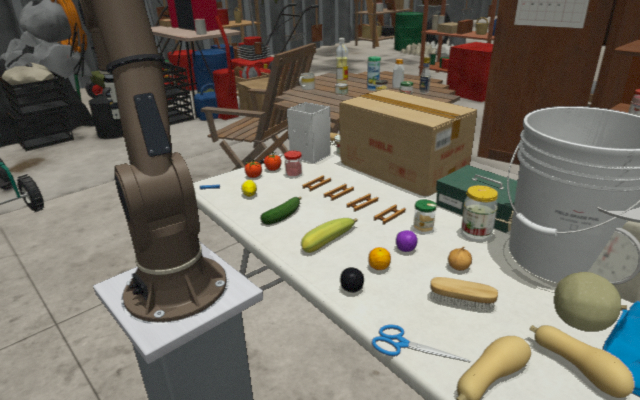

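The top view shows the red jar at (210,147) on the left and cradles at about (261,151), (299,148), (337,148) and (377,146), with the green jar at (426,137). The zucchini is at (290,228), the squash at (367,228), the lemon at (218,227) and the orange at (440,227). So squash→a, zucchini→b, lemon→c, orange→d.

```bash
cat > h.py <<'E'
import cv2,numpy as np,pickle
def w(d,uv,z):
    uv=np.atleast_2d(np.float64(uv));R=cv2.Rodrigues(d["rvec"])[0];t=np.ravel(d["tvec"])
    r=np.c_[uv,np.ones(len(uv))]@np.linalg.inv(d["intrinsics"]).T@R;c=-R.T@t
    return c+r*((z-c[2])/r[:,2])[:,None]
# name: hue range, smin, vmin, roi (u0,v0,u1,v1), plane z
T={'zuc':(35,90,70,0,(270,190,310,270),.021),'squ':(22,45,70,50,(345,180,390,275),.0265),
 'lem':(18,35,110,50,(198,208,240,245),.0265),'ora':(5,22,130,50,(422,210,460,245),.0285)}
for i,u in enumerate((261,299,337,377)): T['cr'+'abcd'[i]]=(3,22,70,0,(u-14,124,u+14,175),.014)
def meas(d,names=T,off=None):
    hsv=cv2.cvtColor(d["pixels"],cv2.COLOR_RGB2HSV);out={}
    for n in names:
        a,b,s,v,(x0,y0,x1,y1),z=T[n]
        if off and n in off:(x0,y0,x1,y1)=off[n]
        m=cv2.inRange(hsv,(a,s,v),(b,255,255))[y0:y1,x0:x1]
        ys,xs=np.nonzero(m)
        if len(xs)<20: out[n]=None;print(n,'none',len(xs));continue
        if n[:2]!='cr':
            k,l,st,_=cv2.connectedComponentsWithStats(m);ys,xs=np.nonzero(l==1+st[1:,4].argmax())
        p=w(d,np.c_[xs+x0,ys+y0],z)[:,:2]
        (cx,cy),(sw,sh),_=r=cv2.minAreaRect(np.float32(p*1000))
        B=cv2.boxPoints(r);e=B[1]-B[0];f=B[2]-B[1];e=e if e@e>f@f else f
        yaw=np.degrees(np.arctan2(e[1],e[0]));yaw=(yaw+90)%180-90
        out[n]=(cx,cy,yaw);print(n,'box c',np.round([cx,cy],1),'size',np.round([sw,sh]),'yaw',round(yaw,1),'mean',np.round(p.mean(0)*1000,1),len(xs))
    return out
E
python3 - <<'E'
from h import *
d=pickle.load(open('pics/top0.pkl','rb'));meas(d)
R=cv2.Rodrigues(d["rvec"])[0];print('cam',-R.T@np.ravel(d["tvec"]))
for u in((210,147),(426,130)):print('jar',w(d,u,.085))
from cell import arm
print(cv2.Rodrigues(arm.observe()['ee_rot'])[0].round(3))
E
```

```text
zuc box c [417.1  95.4] size [162.  46.] yaw 8.1 mean [411.8  96. ] 796
squ box c [ 418.9 -102.3] size [200.  54.] yaw 3.1 mean [ 411.1 -105.3] 1275
lem box c [420.9 291.2] size [51. 64.] yaw -89.7 mean [420.3 292. ] 371
ora box c [ 422.4 -298.1] size [53. 58.] yaw -89.7 mean [ 422.9 -297.2] 361
cra box c [638.3 187.9] size [107.  41.] yaw 4.8 mean [637.3 188.1] 265
crb box c [645.4  82.4] size [106.  40.] yaw 0.9 mean [645.9  82.1] 268
crc box c [646.7 -27.3] size [ 40. 108.] yaw -0.2 mean [647.6 -27.1] 252
crd box c [ 649.5 -140.1] size [107.  41.] yaw 2.3 mean [ 648.1 -140.9] 265
cam [ 0.31107284 -0.01287692  1.02519146]
jar [[0.62461333 0.30837329 0.085     ]]
jar [[ 0.6700497  -0.25867603  0.085     ]]
[[-0.964  0.268 -0.   ]
 [ 0.268  0.964 -0.001]
 [-0.    -0.001 -1.   ]]
```

```bash
python3 - <<'E'
from h import *
d=pickle.load(open('pics/top0.pkl','rb'));p=d["pixels"][:,:,::-1]
g=lambda x0,y0,x1,y1:cv2.resize(p[y0:y1,x0:x1],None,fx=5,fy=5,interpolation=cv2.INTER_CUBIC)
a=np.hstack([g(196,185,241,275),g(270,185,310,275),g(347,185,387,275),g(425,185,460,275)])
cv2.imwrite('pics/c1.png',np.clip(a*1.6,0,255).astype('u1'));print(a.shape)
E
```

```text
(450, 800, 3)
```

View pics/c1.png

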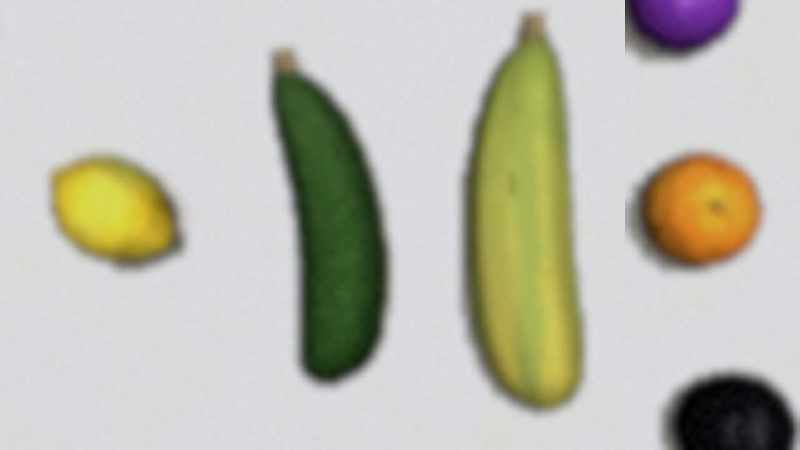

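```bash
python3 - <<'E'
s=open('h.py').read()
s=s.replace("'zuc':(35,90,70,0","'zuc':(0,179,45,0").replace("'squ':(22,45,70,50","'squ':(0,179,45,0").replace("'lem':(18,35,110,50","'lem':(0,179,60,0").replace("'ora':(5,22,130,50","'ora':(0,179,70,0")
open('h.py','w').write(s)
from h import *
d=pickle.load(open('pics/top0.pkl','rb'));meas(d)
print('lem tips',w(d,[(206,220.6),(232,233.4)],.0265)[:,:2])
print('zuc tips',w(d,[(281.6,194.6),(290,261.4)],.021)[:,:2], 'middle CL',w(d,(292.8,228),.021))
print('squ tips',w(d,[(368.6,187.4),(370.4,266.6)],.0265)[:,:2])
E
```

```text
zuc box c [423.1  95.8] size [178.  47.] yaw 8.2 mean [413.6  96.3] 849
squ box c [ 423.  -101.7] size [208.  56.] yaw 3.1 mean [ 412.3 -105.2] 1338
lem box c [420.9 292.3] size [59. 63.] yaw -78.3 mean [420.4 292.5] 409
ora box c [ 423.8 -297.1] size [56. 61.] yaw -89.7 mean [ 423.3 -297.5] 418
cra box c [638.3 187.9] size [107.  41.] yaw 4.8 mean [637.3 188.1] 265
crb box c [645.4  82.4] size [106.  40.] yaw 0.9 mean [645.9  82.1] 268
crc box c [646.7 -27.3] size [ 40. 108.] yaw -0.2 mean [647.6 -27.1] 252
crd box c [ 649.5 -140.1] size [107.  41.] yaw 2.3 mean [ 648.1 -140.9] 265
lem tips [[0.43655162 0.32609803]
 [0.40241787 0.25353336]]
zuc tips [[0.50972618 0.12392237]
 [0.32987741 0.09668501]] middle CL [[0.41837839 0.09121317 0.021     ]]
squ tips [[ 0.52911772 -0.11276247]
 [ 0.31813532 -0.11417391]]
```

```bash
cat > g.py <<'E'
import sys,numpy as np,cv2
from cell import arm
# usage: g.py x y z(mm) yaw(deg of tool y) -> remaining units
x,y,z,a=map(float,sys.argv[1:5]);o=arm.observe()
R=cv2.Rodrigues(o['ee_rot'])[0];a=np.radians(a)
Y=np.array([np.cos(a),np.sin(a),0]);Z=np.array([0,0,-1.]);G=np.c_[np.cross(Y,Z),Y,Z]
r=cv2.Rodrigues(G@R.T)[0].ravel()
print('turn',(np.degrees(r)/5).round(2),'shift',((np.array([x,y,z])/1000-o['position'])/.04).round(2),'t',round(o['clock'],2),'w',round(o['width'],2),'f',round(o['gripper_force'],1),'q',o['joints'].round(2))
E
python3 g.py 420 291 130 -25
```

```text
turn [ 1.00e-02 -2.00e-02 -1.99e+01] shift [ 6.32 -7.77 -2.4 ] t 0.1 w 1.0 f 0.0 q [-1.4   0.44  0.02  1.57 -0.01  1.13 -0.08]
```

Request:
drive_tool(targets=[[0,0,-8,2.5,-3.1,-1,1],[0,0,-8,2.5,-3.1,-1,1],[0,0,-8,2.5,-3.1,-1,1],[0,0,-8,2.5,-3.1,-1,1],[0,0,-8,2.5,-3.1,-1,1]], force=20)

```text
clock: 0.6
position: [0.2696, 0.4748, 0.186]
ee_rot: [1.478, 2.771, -0.003]
force: [-0.1, 0.7, -0.7]
width: 0.999
gripper_force: 0.0
```

Request:
drive_tool(targets=[[0,0,-8,2.5,-3.1,-1,1],[0,0,-8,2.5,-3.1,-1,1],[0,0,-8,2.5,-3.1,-1,1],[0,0,-8,2.5,-3.1,-1,1],[0,0,-8,2.5,-3.1,-1,1]])

```text
clock: 1.1
position: [0.3689, 0.3508, 0.146]
ee_rot: [2.337, 2.098, -0.003]
force: [0.4, -0.3, -0.1]
width: 1.002
gripper_force: 0.0
```

```bash
python3 g.py 420 291 130 -25
```

```text
turn [ 0.02 -0.01 -3.77] shift [ 1.28 -1.49 -0.4 ] t 1.1 w 1.0 f 0.0 q [-1.18  0.35  0.4   1.98 -0.18  0.85 -0.79]
```

Request:
drive_tool(targets=[[0,0,-3.8,1.3,-1.5,-0.4,1],[0,0,-3.8,1.3,-1.5,-0.4,1],[0,0,-3.8,1.3,-1.5,-0.4,1],[0,0,-3.8,1.3,-1.5,-1.4,1],[0,0,-3.8,1.3,-1.5,-2,1]])

```text
clock: 1.6
position: [0.4184, 0.2945, 0.0653]
ee_rot: [-2.641, -1.7, 0.001]
force: [-1.2, 0.2, -0.2]
width: 1.003
gripper_force: 0.0
```

```bash
python3 g.py 420 291 13 -25
```

```text
turn [ 0.   -0.01 -0.11] shift [ 0.04 -0.09 -1.31] t 1.6 w 1.0 f 0.0 q [-1.04  0.48  0.43  2.05 -0.32  0.68 -0.83]
```

Request:
drive_tool(targets=[[0,0,0,0,0,-0.6,1],[0,0,0,0,0,-1.3,1],[0,0,0,0,0,-1.3,1],[0,0,0,0,0,-1.3,0.5],[0,0,0,0,0,-1.3,0.4]])

```text
clock: 2.1
position: [0.4198, 0.2949, 0.0159]
ee_rot: [-2.642, -1.699, -0.002]
force: [0.2, 0.3, 0.5]
width: 0.873
gripper_force: 0.0
```

Request:
drive_tool(targets=[[0,0,0,0,0,0,0.3],[0,0,0,0,0,0,0.3],[0,0,0,0,0,0,0.3],[0,0,0,0,0,0,0.3],[0,0,0,0,0,0,0.3]])

```text
clock: 2.6
position: [0.4196, 0.2945, 0.0153]
ee_rot: [-2.642, -1.699, -0.002]
force: [-0.2, 0.7, 6.1]
width: 0.57
gripper_force: 20.0
```

```bash
python3 g.py 420 291 13 -25
```

```text
turn [-0.01  0.01 -0.1 ] shift [ 0.01 -0.09 -0.06] t 2.6 w 0.57 f 20.0 q [-0.99  0.56  0.38  2.08 -0.38  0.56 -0.77]
```

Request:
drive_tool(targets=[[0,0,0,0,0,0.8,0.3],[0,0,0,0,0,1.6,0.3],[0,0,-2,1,-1,2,0.3],[0,0,-3.4,2,-2,2,0.3],[0,0,-5,3,-3,2,0.3]])

```text
clock: 3.1
position: [0.525, 0.1891, 0.0955]
ee_rot: [-2.949, -1.081, -0.002]
force: [1.2, 0.8, -0.7]
width: 0.573
gripper_force: 20.0
```

```bash
python3 g.py 649 -27 80 -90
```

```text
turn [-0.01  0.02 -8.05] shift [ 3.1  -5.4  -0.39] t 3.1 w 0.57 f 20.0 q [-0.85  0.52  0.58  1.92 -0.39  0.81 -0.93]
```

Request:
drive_tool(targets=[[0,0,-1.6,0.6,-1,0,0.3],[0,0,-3.2,1.2,-2,0,0.3],[0,0,-4.8,1.8,-3,0,0.3],[0,0,-6.4,2.4,-4,0,0.3],[0,0,-7.5,2.7,-5,0,0.3]])

```text
clock: 3.6
position: [0.6334, -0.012, 0.0943]
ee_rot: [3.14, 0.074, 0.001]
force: [0.4, 0.1, -0.5]
width: 0.571
gripper_force: 20.0
```

Request:
drive_tool(targets=[[0,0,0,0,0,0,0.3]])

```text
clock: 3.7
position: [0.6327, -0.0188, 0.095]
ee_rot: [3.136, 0.063, 0.002]
force: [-0.7, -0.2, -0.7]
width: 0.572
gripper_force: 20.0
```

```bash
python3 g.py 649 -27 26 -90
```

```text
turn [ 0.06  0.01 -0.46] shift [ 0.41 -0.2  -1.73] t 3.7 w 0.57 f 20.0 q [-0.53  0.67  0.74  1.74 -0.54  0.94 -1.1 ]
```

Request:
drive_tool(targets=[[0,0,-0.5,0.4,-0.2,0,0.3],[0,0,-0.5,0.4,-0.2,-0.4,0.3],[0,0,-0.5,0.4,-0.2,-0.9,0.3],[0,0,-0.5,0.4,-0.2,-1.4,0.3],[0,0,-0.5,0.4,-0.2,-1.6,0.3]])

```text
clock: 4.2
position: [0.6456, -0.0179, 0.0279]
ee_rot: [3.141, 0.016, -0.006]
force: [-7.6, -4.5, 22.5]
width: 0.57
gripper_force: 20.0
```

Request:
drive_tool(targets=[[0,0,0,0,0,0,0.3],[0,0,0,0,0,0,0.3]])

```text
clock: 4.4
position: [0.6474, -0.018, 0.0302]
ee_rot: [-3.141, -0.015, 0.001]
force: [-0.5, -0.1, -0.3]
width: 0.57
gripper_force: 20.0
```

```bash
python3 g.py 649 -27 27 -90
```

```text
turn [-0.   -0.01 -0.11] shift [ 0.04 -0.23 -0.08] t 4.4 w 0.57 f 20.0 q [-0.48  0.77  0.68  1.74 -0.62  0.86 -1.08]
```

Request:
drive_tool(targets=[[0,0,0,0,0,0.25,0.3],[0,0,0,0,-0.23,0.25,0.3],[0,0,0,0,-0.23,0.25,0.3],[0,0,0,0,-0.23,0.1,0.3],[0,0,0,0,-0.23,-0.03,0.3]])

```text
clock: 4.9
position: [0.6478, -0.0275, 0.0288]
ee_rot: [-3.141, -0.013, 0.0]
force: [-1.5, -0.1, -0.8]
width: 0.569
gripper_force: 20.0
```

Request:
drive_tool(targets=[[0,0,0,0,0,0,0.3],[0,0,0,0,0,0,0.3]])

```text
clock: 5.1
position: [0.6476, -0.0275, 0.0288]
ee_rot: [-3.142, -0.013, 0.001]
force: [0.2, -0.4, -1.0]
width: 0.572
gripper_force: 20.0
```

Request:
drive_tool(targets=[[0,0,0,0,0,-0.05,0.45],[0,0,0,0,0,-0.05,0.6],[0,0,0,0,0,-0.05,0.65],[0,0,0,0,0,-0.05,0.75],[0,0,0,0,0,-0.05,0.85]])

```text
clock: 5.6
position: [0.6478, -0.0278, 0.0272]
ee_rot: [3.141, 0.013, -0.0]
force: [0.2, 0.1, 0.2]
width: 0.776
gripper_force: 0.0
```

Request:
drive_tool(targets=[[0,0,0,0,0,0,0.85],[0,0,0,0,0,0.5,0.85],[0,0,0,0,0,1.5,0.85],[0,0,0,-1,0,2.5,1],[0,0,0,-2,0,2.5,1]])

```text
clock: 6.1
position: [0.5707, -0.0288, 0.131]
ee_rot: [3.141, 0.013, 0.012]
force: [0.6, -1.0, -0.1]
width: 0.97
gripper_force: 0.0
```

```bash
python3 g.py 421 -103 110 -87
```

```text
turn [0.01 0.08 0.5 ] shift [-3.74 -1.86 -0.52] t 6.1 w 0.97 f 0.0 q [-0.6   0.54  0.81  1.87 -0.48  0.93 -1.13]
```

Request:
drive_tool(targets=[[0,0,0.5,-0.9,-0.4,0,1],[0,0,0.5,-1.8,-0.9,0,1],[0,0,0.5,-2.7,-1.4,0,1],[0,0,0.5,-3.4,-1.8,0,1],[0,0,0.5,-3.6,-1.9,0,1]])

```text
clock: 6.6
position: [0.4206, -0.1051, 0.1274]
ee_rot: [-3.139, -0.076, 0.002]
force: [0.8, -0.0, 0.5]
width: 1.001
gripper_force: 0.0
```

Request:
drive_tool(targets=[[0,0,0,0,0,0,1],[0,0,0,0,0,0,1]])

```text
clock: 6.8
position: [0.4252, -0.1033, 0.1276]
ee_rot: [3.14, 0.083, 0.002]
force: [-0.1, 1.3, -0.7]
width: 1.004
gripper_force: 0.0
```

```bash
python3 g.py 421 -103 14 -87; python3 - <<'E'
from cell import arm
from h import *
d=arm.get_image("scene");cv2.imwrite("pics/s1.png",d["pixels"][100:320,180:540,::-1].repeat(2,0).repeat(2,1))
d=arm.get_image("top");meas(d,['zuc'])
E
```

```text
turn [ 0.    0.01 -0.  ] shift [-0.1   0.01 -2.84] t 6.8 w 1.0 f 0.0 q [-0.57  0.33  0.87  2.18 -0.37  0.77 -0.98]
zuc box c [423.   95.6] size [178.  47.] yaw 8.2 mean [413.2  96.2] 851
```

View pics/s1.png

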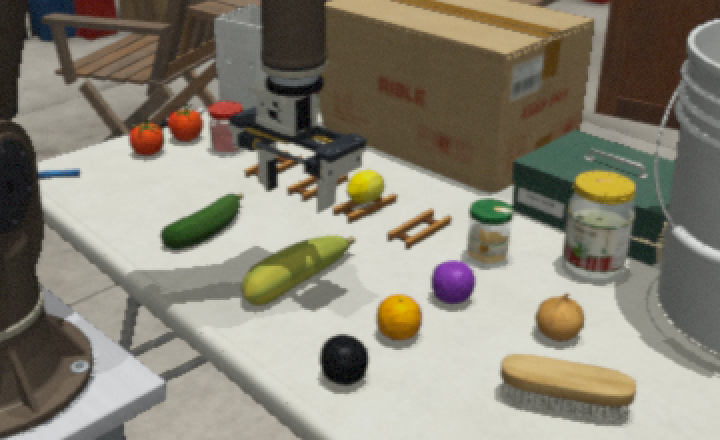

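The scene view shows the lemon sitting on cradle c at crop pixel (365,187), and the gripper above the squash. Next I'll take the squash.

Request:
drive_tool(targets=[[0,0,0,-0.1,0,-1,1],[0,0,0,-0.1,0,-2,1],[0,0,0,-0.1,0,-2.6,1],[0,0,0,-0.1,0,-2.8,1],[0,0,0,-0.1,0,-2.8,1]])

```text
clock: 7.4
position: [0.4199, -0.1037, 0.0146]
ee_rot: [3.14, 0.082, -0.003]
force: [-0.1, 0.8, -0.0]
width: 1.002
gripper_force: 0.0
```

Request:
drive_tool(targets=[[0,0,0,0,0,0,0.7],[0,0,0,0,0,0,0.4],[0,0,0,0,0,0,0.4],[0,0,0,0,0,0,0.4],[0,0,0,0,0,0,0.4]], force=30)

```text
clock: 7.9
position: [0.4202, -0.1032, 0.0158]
ee_rot: [-3.14, -0.082, -0.001]
force: [-0.7, -3.2, 4.5]
width: 0.615
gripper_force: 18.7
```

```bash
python3 g.py 421 -103 14 -87
```

```text
turn [-0.01  0.01 -0.  ] shift [ 0.02  0.   -0.04] t 7.9 w 0.62 f 18.7 q [-0.35  0.53  0.62  2.28 -0.65  0.51 -0.73]
```

Request:
drive_tool(targets=[[0,0,0,0,0,0.6,0.4],[0,0,0,0,0,1.3,0.4],[0,0,0,0,0.6,2,0.4],[0,0,0,0.4,1.4,2.2,0.4],[0,0,0,0.8,2.2,2.2,0.4]])

```text
clock: 8.4
position: [0.4526, -0.0146, 0.1047]
ee_rot: [-3.14, -0.08, -0.003]
force: [1.2, 0.5, -4.9]
width: 0.614
gripper_force: 30.0
```

Request:
drive_tool(targets=[[0,0,0.2,0.8,0.8,0,0.4],[0,0,0.4,1.6,1.6,0,0.4],[0,0,0.4,2.4,2.4,0,0.4],[0,0,0.4,3.2,3.2,0,0.4],[0,0,0.4,4,4,0,0.4]])

```text
clock: 8.9
position: [0.6122, 0.146, 0.1027]
ee_rot: [3.138, 0.137, -0.002]
force: [0.0, -1.4, -4.7]
width: 0.612
gripper_force: 30.0
```

Request:
drive_tool(targets=[[0,0,0,0,0,0,0.4]])

```text
clock: 9.0
position: [0.6147, 0.1511, 0.1022]
ee_rot: [-3.136, -0.149, -0.003]
force: [-0.5, 0.3, -5.1]
width: 0.609
gripper_force: 30.0
```

```bash
python3 g.py 635.5 188 32 -85
```

```text
turn [-0.02  0.02 -0.09] shift [ 0.52  0.92 -1.76] t 9.0 w 0.61 f 30.0 q [-0.81  0.67  0.76  1.73 -0.55  0.96 -1.31]
```

Request:
drive_tool(targets=[[0,0,-0.1,0.5,0.9,0,0.4],[0,0,-0.1,0.5,0.9,0,0.4],[0,0,-0.1,0.5,0.9,-0.5,0.4],[0,0,-0.1,0.5,0.9,-1,0.4],[0,0,-0.1,0.5,0.9,-1,0.4]])

```text
clock: 9.5
position: [0.6291, 0.1801, 0.0603]
ee_rot: [3.138, 0.123, -0.009]
force: [-0.2, -0.3, -5.5]
width: 0.61
gripper_force: 30.0
```

Request:
drive_tool(targets=[[0,0,0,0,0,0,0.4]])

```text
clock: 9.6
position: [0.6313, 0.18, 0.0632]
ee_rot: [3.139, 0.123, -0.002]
force: [0.2, -0.6, -4.1]
width: 0.612
gripper_force: 30.0
```

```bash
python3 g.py 635.5 188 30 -85
```

```text
turn [ 0.01 -0.02  0.11] shift [ 0.11  0.2  -0.83] t 9.6 w 0.61 f 30.0 q [-0.81  0.75  0.73  1.69 -0.6   0.93 -1.34]
```

Request:
drive_tool(targets=[[0,0,0.1,0.1,0.2,0,0.4],[0,0,0.1,0.1,0.2,-0.2,0.4],[0,0,0.1,0.1,0.2,-0.4,0.4],[0,0,0.1,0.1,0.2,-0.6,0.4],[0,0,0.1,0.1,0.2,-0.75,0.4]])

```text
clock: 10.1
position: [0.6354, 0.1881, 0.0323]
ee_rot: [3.138, 0.136, -0.002]
force: [0.2, -1.1, -4.2]
width: 0.608
gripper_force: 30.0
```

Request:
drive_tool(targets=[[0,0,0,0,0,0,0.4],[0,0,0,0,0,0,0.4]])

```text
clock: 10.3
position: [0.6359, 0.1881, 0.0332]
ee_rot: [3.138, 0.136, -0.0]
force: [0.3, 0.2, -4.6]
width: 0.608
gripper_force: 30.0
```

```bash
python3 g.py 635.5 188 30 -85; python3 - <<'E'
from cell import arm
from h import *
d=arm.get_image("scene");cv2.imwrite("pics/s2.png",cv2.resize(d["pixels"][120:240,230:430,::-1],None,fx=4,fy=4))
E
```

```text
turn [ 0.   -0.    0.01] shift [-0.01 -0.   -0.08] t 10.3 w 0.61 f 30.0 q [-0.79  0.79  0.7   1.69 -0.62  0.89 -1.32]
```

View pics/s2.png

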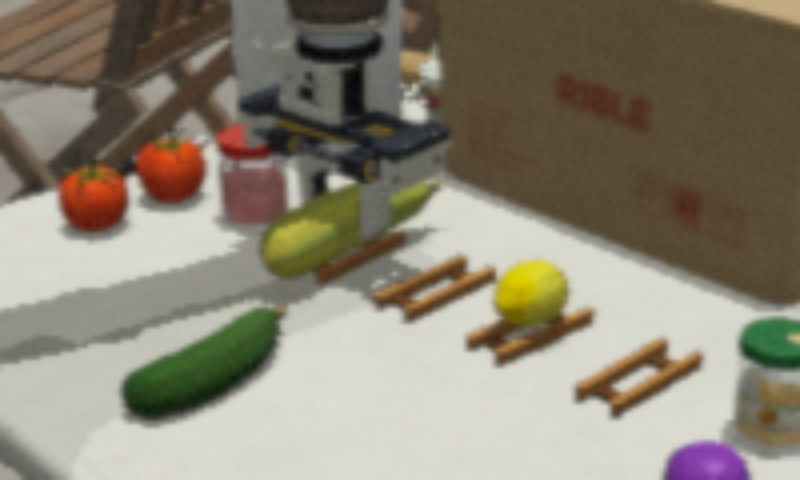

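The squash hangs over cradle a, around (350,225), and the jar at (250,175) is clear. I'll lower the last few millimetres and release.

Request:
drive_tool(targets=[[0,0,0,0,0,-0.06,0.4],[0,0,0,0,0,-0.1,0.4],[0,0,0,0,0,-0.1,0.5],[0,0,0,0,0,-0.1,0.62],[0,0,0,0,0,-0.1,0.7]])

```text
clock: 10.85
position: [0.6362, 0.1884, 0.0297]
ee_rot: [-3.138, -0.137, -0.001]
force: [0.4, 0.5, -0.3]
width: 0.667
gripper_force: 0.0
```

Request:
drive_tool(targets=[[0,0,0,0,0,0,0.8],[0,0,0,0,0,0,0.85],[0,0,0,0,0,0,0.85],[0,0,0,0,0,0.5,0.85],[0,0,0,0,0,1.2,0.85]])

```text
clock: 11.35
position: [0.6347, 0.1881, 0.0765]
ee_rot: [3.138, 0.136, -0.005]
force: [0.8, 0.7, 0.4]
width: 0.85
gripper_force: 0.0
```

Request:
drive_tool(targets=[[0,0,0,0,0,1.2,0.9],[0,0,0,-1,-0.4,1.6,1],[0,0,0,-2,-0.8,1.6,1],[0,0,0,-3,-1.2,1.6,1],[0,0,0,-4,-1.6,1.6,1]])

```text
clock: 11.85
position: [0.4744, 0.1237, 0.1414]
ee_rot: [-3.138, -0.136, -0.0]
force: [0.0, -0.6, 0.2]
width: 0.998
gripper_force: 0.0
```

```bash
python3 g.py 421 93 70 -82
```

```text
turn [-0.01  0.    0.6 ] shift [-1.33 -0.77 -1.79] t 11.85 w 1.0 f 0.0 q [-1.02  0.41  0.88  2.05 -0.41  0.87 -1.39]
```

Request:
drive_tool(targets=[[0,0,0.6,-0.8,-0.5,0,1],[0,0,0.6,-1.25,-0.75,0,1],[0,0,0.6,-1.25,-0.75,-0.6,1],[0,0,0.6,-1.25,-0.75,-1.4,1],[0,0,0.6,-1.25,-0.75,-1.5,1]])

```text
clock: 12.35
position: [0.4242, 0.0939, 0.0796]
ee_rot: [3.133, 0.218, -0.005]
force: [-0.5, 0.9, 0.2]
width: 1.0
gripper_force: 0.0
```

Request:
drive_tool(targets=[[0,0,0,0,0,0,1]])

```text
clock: 12.45
position: [0.4256, 0.0937, 0.0813]
ee_rot: [3.133, 0.217, -0.003]
force: [0.4, -0.4, 0.5]
width: 1.003
gripper_force: 0.0
```

```bash
python3 g.py 421 92 8 -82;python3 - <<'E'
from cell import arm
from h import *
d=arm.get_image("top")
hsv=cv2.cvtColor(d["pixels"],cv2.COLOR_RGB2HSV)
T['squ']=(19,50,70,40,(235,95,285,200),.038);T['lem']=(19,35,110,40,(318,120,358,175),.038);meas(d,['squ','lem'])
cv2.imwrite("pics/t2.png",cv2.resize(d["pixels"][100:260,190:400,::-1],None,fx=3.5,fy=3.5))
E
```

```text
turn [ 0.01 -0.02  0.01] shift [-0.11 -0.04 -1.83] t 12.45 w 1.0 f 0.0 q [-0.95  0.42  0.8   2.23 -0.49  0.67 -1.23]
squ box c [664.9 187.7] size [155.  52.] yaw 2.5 mean [653.4 185.6] 810
lem box c [645.7 -28.5] size [75. 47.] yaw 0.2 mean [647.  -27.1] 366
```

View pics/t2.png

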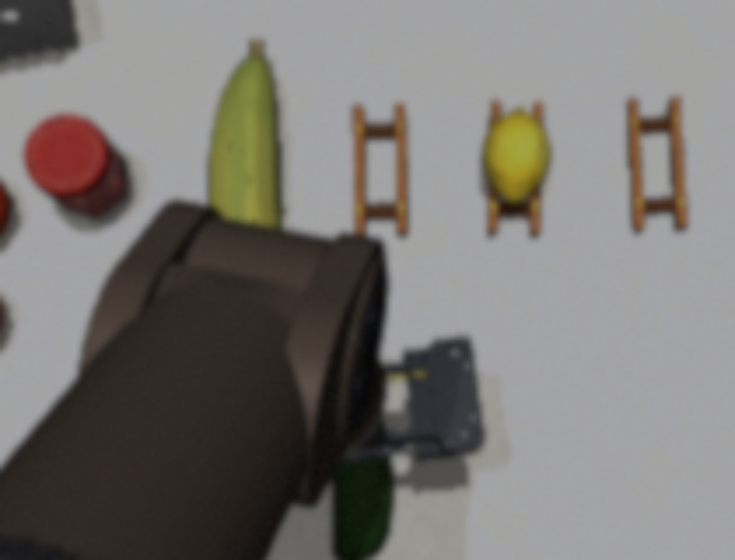

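The lemon is centred on cradle c (measured 646,-28). The squash lies along cradle a, with its stalk tip putting its middle at about x=636. Next is the zucchini.

Request:
drive_tool(targets=[[0,0,0,-0.1,0,-0.6,1],[0,0,0,-0.1,0,-1.2,1],[0,0,0,-0.1,0,-1.7,1],[0,0,0,-0.1,0,-1.8,1],[0,0,0,-0.1,0,-1.8,0.7]])

```text
clock: 13.0
position: [0.4225, 0.0943, 0.01]
ee_rot: [-3.134, -0.218, -0.001]
force: [-0.2, 0.6, -0.4]
width: 0.954
gripper_force: 0.0
```

Request:
drive_tool(targets=[[0,0,0,0,0,0,0.5],[0,0,0,0,0,0,0.25],[0,0,0,0,0,0,0.25],[0,0,0,0,0,0,0.25],[0,0,0,0,0,0,0.25]])

```text
clock: 13.5
position: [0.4222, 0.0949, 0.0097]
ee_rot: [-3.133, -0.219, -0.001]
force: [-0.2, 1.8, 5.4]
width: 0.565
gripper_force: 30.0
```

Request:
drive_tool(targets=[[0,0,0,0,0,0,0.25],[0,0,0,0,0,0,0.25]])

```text
clock: 13.7
position: [0.4221, 0.0949, 0.0097]
ee_rot: [-3.133, -0.219, -0.001]
force: [-1.2, 2.9, 7.7]
width: 0.562
gripper_force: 30.0
```

```bash
python3 g.py 421 92 8 -82
```

```text
turn [-0.01  0.    0.  ] shift [-0.03 -0.07 -0.04] t 13.7 w 0.56 f 30.0 q [-0.8   0.54  0.62  2.28 -0.67  0.5  -1.08]
```

Request:
drive_tool(targets=[[0,0,0,0,0,0.7,0.25],[0,0,0,0,0,1.4,0.25],[0,0,-0.4,0.6,0,2.1,0.25],[0,0,-0.9,1.4,-0.1,2.2,0.25],[0,0,-1.4,2.2,-0.2,2.2,0.25]])

```text
clock: 14.2
position: [0.5111, 0.0869, 0.0985]
ee_rot: [-3.14, -0.026, -0.002]
force: [1.2, 1.2, -1.8]
width: 0.56
gripper_force: 30.0
```

Request:
drive_tool(targets=[[0,0,0,0.8,0,0,0.25],[0,0,0,1.6,-0.1,0,0.25],[0,0,0,2.4,-0.1,0,0.25],[0,0,0,3.1,-0.1,0,0.25],[0,0,0,3.3,-0.1,0,0.25]])

```text
clock: 14.7
position: [0.6441, 0.0819, 0.0967]
ee_rot: [3.14, 0.027, 0.001]
force: [0.3, 0.6, -3.6]
width: 0.563
gripper_force: 30.0
```

Request:
drive_tool(targets=[[0,0,0,0,0,0,0.25],[0,0,0,0,0,0,0.25]])

```text
clock: 14.9
position: [0.6405, 0.0821, 0.0968]
ee_rot: [3.141, 0.026, -0.003]
force: [-0.7, 0.1, -2.1]
width: 0.561
gripper_force: 30.0
```

```bash
python3 g.py 645.5 82.5 23 -89
```

```text
turn [ 0.   -0.02  0.01] shift [ 0.13  0.01 -1.84] t 14.9 w 0.56 f 30.0 q [-0.69  0.7   0.78  1.7  -0.58  0.98 -1.26]
```

Request:
drive_tool(targets=[[0,0,0,0.13,0,-0.5,0.25],[0,0,0,0.13,0,-1,0.25],[0,0,0,0.13,0,-1.4,0.25],[0,0,0,0.13,0,-1.65,0.25],[0,0,0,0.13,0,-1.75,0.25]])

```text
clock: 15.4
position: [0.6461, 0.0823, 0.0258]
ee_rot: [3.141, 0.027, -0.003]
force: [-0.1, -0.8, -2.6]
width: 0.563
gripper_force: 30.0
```

Request:
drive_tool(targets=[[0,0,0,0,0,0,0.25],[0,0,0,0,0,0,0.25]])

```text
clock: 15.6
position: [0.6476, 0.0822, 0.028]
ee_rot: [3.141, 0.027, 0.001]
force: [0.3, -0.5, -1.5]
width: 0.567
gripper_force: 30.0
```

Underside is about 18 mm up, so I'll lower about 5 mm more and then release.

Request:
drive_tool(targets=[[0,0,0,-0.05,0,-0.08,0.25],[0,0,0,-0.05,0,-0.13,0.25],[0,0,0,-0.05,0,-0.13,0.4],[0,0,0,-0.05,0,-0.13,0.55],[0,0,0,-0.05,0,-0.13,0.65]])

```text
clock: 16.1
position: [0.6457, 0.0822, 0.0233]
ee_rot: [-3.141, -0.027, -0.002]
force: [-0.0, 0.6, 0.9]
width: 0.604
gripper_force: 0.0
```

Request:
drive_tool(targets=[[0,0,0,0,0,0,0.75],[0,0,0,0,0,0,0.78],[0,0,0,0,0,0,0.78],[0,0,0,0,0,0.5,0.78],[0,0,0,0,0,1.2,0.78]])

```text
clock: 16.6
position: [0.6439, 0.0823, 0.0692]
ee_rot: [3.141, 0.027, -0.005]
force: [-0.1, -0.4, 0.2]
width: 0.781
gripper_force: 0.0
```

Request:
drive_tool(targets=[[0,0,0,0,0,1.2,0.8],[0,0,0,-0.6,-0.9,1.7,1],[0,0,0,-1.2,-1.8,1.7,1],[0,0,0,-1.8,-2.7,1.7,1],[0,0,0,-2.4,-3.6,1.7,1]])

```text
clock: 17.1
position: [0.5481, -0.0628, 0.1384]
ee_rot: [-3.141, -0.028, -0.001]
force: [-0.2, -0.1, 0.8]
width: 0.997
gripper_force: 0.0
```

```bash
python3 g.py 423 -297 100 -90
```

```text
turn [-0.    0.01 -0.2 ] shift [-3.13 -5.85 -0.96] t 17.1 w 1.0 f 0.0 q [-0.57  0.51  0.85  1.91 -0.48  0.93 -1.05]
```

Request:
drive_tool(targets=[[0,0,-0.2,-0.5,-1,0,1],[0,0,-0.2,-1,-2,0,1],[0,0,-0.2,-1.5,-3,0,1],[0,0,-0.2,-2,-4,0,1],[0,0,-0.2,-2.5,-5,0,1]])

```text
clock: 17.6
position: [0.4482, -0.2631, 0.1383]
ee_rot: [3.142, -0.0, 0.001]
force: [1.2, -0.2, -1.8]
width: 0.998
gripper_force: 0.0
```

Request:
drive_tool(targets=[[0,0,0,-0.5,-0.7,-0.4,1],[0,0,0,-0.5,-0.7,-0.8,1],[0,0,0,-0.5,-0.7,-0.8,1]])

```text
clock: 17.9
position: [0.4275, -0.29, 0.1049]
ee_rot: [-3.14, 0.005, 0.004]
force: [-0.9, 0.7, 0.2]
width: 1.0
gripper_force: 0.0
```

```bash
python3 g.py 423 -297 15 -90;python3 - <<'E'
from cell import arm
from h import *
d=arm.get_image("top")
T['squ']=(19,50,70,40,(235,85,285,215),.038);T['lem']=(19,35,110,40,(318,120,358,175),.038);T['zuc']=(35,90,60,0,(280,90,322,215),.032);meas(d,['squ','lem','zuc'])
cv2.imwrite("pics/t3.png",cv2.resize(d["pixels"][90:260,190:470,::-1],None,fx=2.8,fy=2.8))
E
```

```text
turn [-0.01 -0.03  0.04] shift [-0.11 -0.18 -2.25] t 17.9 w 1.0 f 0.0 q [-0.09  0.5   0.81  2.02 -0.49  0.82 -0.57]
squ box c [637.9 187.5] size [208.  54.] yaw 4.9 mean [627.8 184.2] 1141
lem box c [645.7 -27.1] size [44. 75.] yaw -0.0 mean [646.9 -27. ] 364
zuc box c [640.3  81.2] size [168.  46.] yaw 0.2 mean [635.2  82.4] 743
```

View pics/t3.png

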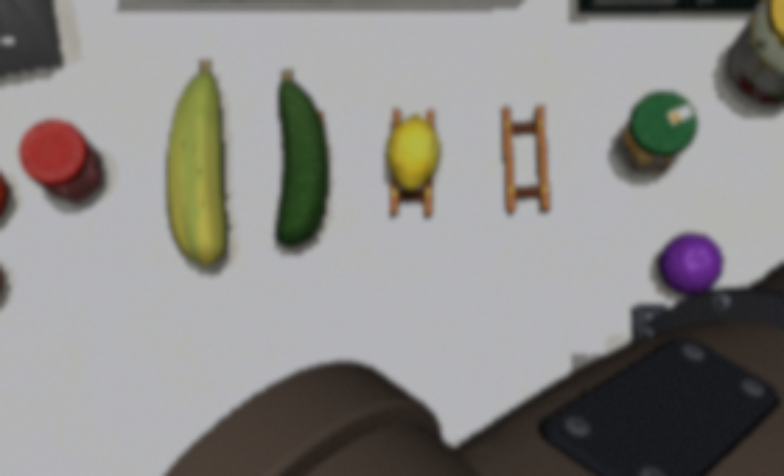

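Squash, zucchini and lemon are all centred within a few millimetres and aligned with their rails. Now the orange.

Request:
drive_tool(targets=[[0,0,0,-0.1,-0.17,-0.4,1],[0,0,0,-0.1,-0.17,-1.1,1],[0,0,0,-0.1,-0.17,-1.8,1],[0,0,0,-0.1,-0.17,-2.2,1],[0,0,0,-0.1,-0.17,-2.2,1]])

```text
clock: 18.45
position: [0.4252, -0.295, 0.0171]
ee_rot: [-3.14, -0.003, 0.003]
force: [0.6, 0.3, 0.6]
width: 1.006
gripper_force: 0.0
```

Request:
drive_tool(targets=[[0,0,0,0,0,0,0.8],[0,0,0,0,0,0,0.4],[0,0,0,0,0,0,0.4],[0,0,0,0,0,0,0.4],[0,0,0,0,0,0,0.4]], force=20)

```text
clock: 18.95
position: [0.4254, -0.2965, 0.0186]
ee_rot: [3.141, -0.0, 0.001]
force: [-0.5, -0.8, 6.4]
width: 0.619
gripper_force: 20.1
```

```bash
python3 g.py 423 -297 15 -90
```

```text
turn [0.   0.01 0.  ] shift [-0.06 -0.01 -0.09] t 18.95 w 0.62 f 20.1 q [ 0.04  0.63  0.67  2.08 -0.64  0.65 -0.43]
```

Request:
drive_tool(targets=[[0,0,0,0,0,0.7,0.4],[0,0,0,0,0,1.4,0.4],[0,0,0,0.2,0.5,2.1,0.4],[0,0,0,0.8,1.2,2.4,0.4],[0,0,0,1.6,1.8,2.4,0.4]])

```text
clock: 19.45
position: [0.4896, -0.2242, 0.1163]
ee_rot: [-3.142, 0.004, -0.004]
force: [0.0, -0.3, -1.7]
width: 0.621
gripper_force: 20.0
```

Request:
drive_tool(targets=[[0,0,0,0.8,0.5,0,0.4],[0,0,0,1.6,1,0,0.4],[0,0,0,2.4,1.5,0,0.4],[0,0,0,3.2,2,0,0.4],[0,0,0,4,2.1,0,0.4]])

```text
clock: 19.95
position: [0.6506, -0.1364, 0.1136]
ee_rot: [-3.139, -0.005, 0.001]
force: [0.7, 0.6, 0.1]
width: 0.617
gripper_force: 20.0
```

Request:
drive_tool(targets=[[0,0,0,0,0,0,0.4],[0,0,0,0,0,0,0.4]])

```text
clock: 20.15
position: [0.6488, -0.1406, 0.1137]
ee_rot: [3.141, 0.0, -0.002]
force: [-0.6, -0.2, -0.3]
width: 0.62
gripper_force: 20.0
```

```bash
python3 g.py 651 -140.5 31 -90
```

```text
turn [ 0.01 -0.01 -0.  ] shift [ 0.05  0.   -2.07] t 20.15 w 0.62 f 20.0 q [-0.34  0.71  0.79  1.64 -0.56  1.04 -0.95]
```

Request:
drive_tool(targets=[[0,0,0,0.05,0,-0.5,0.4],[0,0,0,0.05,0,-1.1,0.4],[0,0,0,0.05,0,-1.6,0.4],[0,0,0,0.05,0,-1.9,0.4],[0,0,0,0.05,0,-1.97,0.4]])

```text
clock: 20.65
position: [0.6495, -0.1408, 0.0343]
ee_rot: [-3.141, 0.003, 0.004]
force: [-0.2, -0.1, -0.7]
width: 0.619
gripper_force: 20.0
```

Request:
drive_tool(targets=[[0,0,0,0,0,0,0.4],[0,0,0,0,0,0,0.4]])

```text
clock: 20.85
position: [0.6516, -0.141, 0.0365]
ee_rot: [3.141, -0.001, 0.002]
force: [0.8, -0.5, -0.8]
width: 0.62
gripper_force: 20.0
```

Request:
drive_tool(targets=[[0,0,0,0,0,-0.06,0.4],[0,0,0,0,0,-0.12,0.4],[0,0,0,0,0,-0.16,0.4],[0,0,0,0,0,-0.16,0.4],[0,0,0,0,0,-0.16,0.4]])

```text
clock: 21.35
position: [0.6526, -0.1406, 0.0317]
ee_rot: [-3.141, 0.0, -0.006]
force: [-4.2, 3.3, 19.5]
width: 0.616
gripper_force: 20.0
```

Request:
drive_tool(targets=[[0,0,0,0,0,0,0.6],[0,0,0,0,0,0,0.63],[0,0,0,0,0,0,0.67],[0,0,0,0,0,0,0.75],[0,0,0,0,0,0,0.82]])

```text
clock: 21.85
position: [0.651, -0.1404, 0.0288]
ee_rot: [3.142, -0.0, -0.0]
force: [0.7, -0.1, -0.2]
width: 0.786
gripper_force: 0.0
```

Request:
drive_tool(targets=[[0,0,0,0,0,0,0.85],[0,0,0,0,0,0,0.85],[0,0,0,0,0,0.5,0.85],[0,0,0,0,0,1.2,0.85],[0,0,0,0,0,2,0.85]])

```text
clock: 22.35
position: [0.6504, -0.1403, 0.109]
ee_rot: [-3.142, 0.001, 0.003]
force: [1.4, -0.0, 0.7]
width: 0.853
gripper_force: 0.0
```

Request:
drive_tool(targets=[[0,0,0,-1,0,0.5,0.85],[0,0,0,-2,0,0.5,0.85],[0,0,0,-3,0,0.5,0.85],[0,0,0,-4,0,0.5,0.85],[0,0,0,-5,0,0.5,0.85]])

```text
clock: 22.85
position: [0.4495, -0.1404, 0.1289]
ee_rot: [-3.141, 0.001, -0.0]
force: [-0.6, -0.6, -0.2]
width: 0.852
gripper_force: 0.0
```

```bash
python3 - <<'E'
from cell import arm
from h import *
d=arm.get_image("top")
T['squ']=(19,50,70,40,(235,85,285,215),.038);T['lem']=(19,35,110,40,(318,120,358,175),.038);T['zuc']=(35,90,60,0,(280,90,322,215),.032);T['ora']=(8,22,185,60,(355,120,405,180),.04);meas(d,['squ','lem','zuc','ora'])
s=arm.get_image("scene")["pixels"][120:270,230:470]
cv2.imwrite("pics/t4.png",np.vstack([cv2.resize(p[:,:,::-1],(560,300)) for p in(d["pixels"][90:240,190:470],s)]))
E
```

```text
squ box c [638.  187.5] size [208.  54.] yaw 4.8 mean [627.7 184.1] 1145
lem box c [645.7 -28.5] size [75. 47.] yaw 0.2 mean [646.9 -27.1] 368
zuc box c [641.7  81.2] size [165.  46.] yaw 0.2 mean [635.2  82.3] 743
ora box c [ 650.6 -141.6] size [49. 57.] yaw -1.4 mean [ 650.4 -141.7] 304
```

View pics/t4.png

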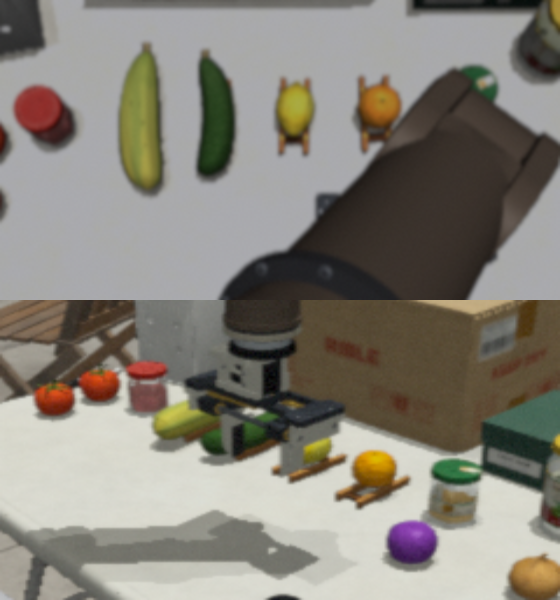

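All four rest on their cradles within a few millimetres of centre, both jars are standing, and the arm is clear.

Request:
drive_tool(targets=[[0,0,0,0,0,0.5,0.85],[0,0,0,0,0,0.5,0.85],[0,0,0,0,0,0.5,0.85],[0,0,0,0,0,0.5,0.85],[0,0,0,0,0,0.5,0.85]])

```text
clock: 23.45
position: [0.451, -0.1404, 0.1484]
ee_rot: [3.141, -0.001, -0.001]
force: [-0.1, 0.6, -0.2]
width: 0.851
gripper_force: 0.0
```

```bash
python3 -c "
from cell import arm
print(arm.sign_off())"
```

```text
the job is handed in; nothing more can be done
None
```

I handed the job in at about 23 s, result not reported back: squash, zucchini, lemon and orange lie on cradles a to d counting from the red-lidded jar, each measured from above within about 5 mm of its cradle's centre, and both jars are still standing where they were.

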